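# Admit the next visitor from the window desk console

## Task

Let the next visitor through the gate with the desk console: switch the console on by pressing down the raised end of the rocker, then push the round call button fully in (it stays in), then press the long gate bar fully down with the fingertips and keep it down: the program finishes while still holding the bar down. Do not press the small square alarm key, and leave the things standing around the console where they are.

Things in the scene. Friction and masses are not known exactly. Their poses are not given: they have to be found in the camera images.
- rail: flat aluminium rail screwed to the desk, 140 (x) x 420 (y) x 8 mm, carrying four grey units in a row along its y axis, each 96 x 96 mm and 40 mm high (its upper face 48 mm above the desk), centres 100 mm apart, in any order. Origin: centre of its underside; its x axis points away from the robot, z up; the whole console is turned by this yaw. It is fixed: it cannot be moved.
- rocker (a joint): white V-shaped rocker switch, 34 mm wide, its two 30 mm arms lying along the rail's x axis, in the middle of its unit. Angle in rad: -0.18 is off (the end away from the robot raised, as at the start, give or take 0.03), +0.18 is on (far end down, its arm level, 9 mm above the unit's upper face). It takes about 3 N at the far end and stays where it is left.
- rocker_far (a point): the spot to press on the rocker's far arm (the one away from the robot, raised when off): on its upper face, in the middle of its width, 24 mm from the pivot; moves with the rocker and sinks about 8 mm from off to on.
- call_button (a joint): white round push button, 36 mm in diameter, standing 16 mm above its unit's upper face when out. Value in m: 0 out (starts up to 0.001), 0.007 fully in. It takes about 4 N and stays in where it is left; it does not spring back.
- call_top (a point): centre of the round call button's top face; moves with it (sinks 7 mm).
- gate_bar (a joint): white long bar key, 26 (x) x 72 (y) mm, standing 14 mm above its unit's upper face when up. Value in m: 0 up, 0.006 fully down against its stop. Sprung: it starts to move at 3.5 N, is fully down at about 8 N, and rises again when let go.
- gate_top (a point): centre of the long gate bar's top face; moves with it (sinks 6 mm).
- gate_unit: the grey 96 x 96 x 40 mm unit that carries the long gate bar in its middle; origin: centre of its underside (8 mm above the desk), axes as the rail's.
- alarm_key (a joint): small white square key, 20 x 20 mm, standing 12 mm above its unit's upper face, sprung; value in m: 0 up, 0.006 down. Not to be pressed.
- alarm_top (a point): centre of the small square alarm key's top face.
- spray: loose clear spray bottle with a white pump head, 52 mm in diameter, 132 mm tall; origin: centre of its underside. To be left standing.
- pen_box: loose red open box with two compartments and some pens, 85 (x) x 170 (y) mm, walls 45 mm high, pens up to 80 mm high; origin: centre of its underside. To be left alone.
- mug: loose white mug, 76 mm in diameter, 85 mm tall, handle towards its +y; origin: centre of its underside. To be left alone.
- stamp: loose wooden hand stamp, 28 x 57 mm foot, 62 mm tall; origin: centre of its underside. To be left alone.

How it is judged:
By the outcome, as a careful person would: the job done as asked, in the order asked, and still so for the second after the job is handed in, while the arm keeps its last pose, push and grip.
It also fails if it takes over 46 s, if anything falls off the work surface, if the arm or the gripper's body presses on something with over 40 N, if the wrist force passes 120 N, or if a joint passes its speed limit or range.

## Robot

A 6-joint arm with a two-finger parallel gripper is mounted at the origin on the work surface. World frame = base frame: x ahead of the robot, y to its left, z up, the work surface at z = 0. Lengths are in m, angles in degrees, forces in N, time in s.
With the tool pointing down it reaches from about 0.4 to 0.825 m from the base axis. Payload 7 kg.
Tool frame: the origin (TCP) lies midway between the tips of the shut fingers; the grasp point (between the pads) lies 19 mm behind it; z points along the fingers, y is the direction in which the jaws open and shut (so a half turn about z gives the same grasp; the last joint's range is limited). The gripper opens to 88 mm and grips with 3 to 60 N. Pads are 19 mm wide; open, the fingers measure 130 mm over their backs; the gripper's body (78 mm by 193 mm) begins 47 mm behind the grasp point.
Start: joints at [16.507, 20.546, 0.682, 0, -70.136, -16.507], TCP at [0.675, -0, 0.227] pointing down, gripper open.
Joint ranges: [-176.03, 176.03], [-82.01, 121.73], [-58.28, 71.71], [-173.87, 95.51], [-174.79, -0.11], [-173.66, 173.66]. Speed limits (degrees/s): [136.94, 136.94, 172.46, 180, 180, 180].

## Interface

Orientations are given as a 3x3 rotation matrix whose columns are the frame's x, y, z axes.
In Python, from rig import robot gives the robot as it stands. Calls block until the motion is done:
- robot.goto(position, orientation): joint-space move of the TCP to a pose.
- robot.servo_line(position, ori=None, speed=0.15): straight line of the TCP; ori=None keeps the orientation; speed is the mean speed in m/s.
- robot.movej(angles): joint-space move.
- robot.move_gripper(opening): opening from 0.0 (shut) to 1.0 (fully open); the grip force is fixed at half the most; returns when the fingers have stopped.
- robot.dwell(seconds).
- robot.ik(position, orientation): joint angles nearest the present ones, or None.
- robot.grab_frame(name): name is "scene" or "side" or "wrist"; returns (picture, depth): 384x512x3 uint8, red, green, blue; 384x512 float32, m along the optical axis (not along the pixel's ray), 0 where there is no reading.
- robot.camera_info(name): a dict with "vfov" (degrees; the focal length in pixels is half the picture's height over the tangent of half this angle, whatever the lens; pixels are square), "cx", "cy" (the principal point, pixels), "view" (4x4, takes a point from world to camera coordinates); the wrist camera has in their place "T_tool_cam" (4x4, takes a point from camera to tool coordinates, whose origin is the TCP and whose axes are the flange's). Camera axes: x right, y down, z forward; pixel columns grow to the right and rows downward; lengths in m; the calibration is good to about 2 mm. A picture is of the moment at which its call begins: read the wrist's pose just before it. camera_info takes no time and is no camera call.
A pose or a line that the arm cannot do raises robot.Unreachable and nothing moves.
- robot.job_done(): hands the job in, once; it reports no verdict.
Readings, each from a call of its own:
- robot.read_t(): time.
- robot.read_qpos(): joint angles.
- robot.read_qvel(): joint speeds.
- robot.read_effort(): joint torques, N m.
- robot.read_position(): TCP position.
- robot.read_tcp_rot(): TCP orientation.
- robot.read_force(): force on the tool from outside, world axes, zero at the start.
- robot.read_ft_torque(): the same for the moment, N m.
- robot.read_grip_width(): opening from 0.0 (shut) to 1.0 (fully open).
Only numpy, scipy, OpenCV 4.12 (cv2) and the standard library are available. Lean on these libraries where they do the work, as an engineer would, in place of code of your own. Each camera call takes 0.05 s, during which the arm holds its last target. There are 200 camera calls.

## Working session

There is one attempt and no reset: what is moved stays moved. The work goes in short steps, each a Python script; the robot and the scene stay as the last script left them, time stands still between calls to the robot, and variables do not carry over. Pictures are saved under pics/ and viewed, about 8 in all and at most 12, crops included, and the job is handed in when it is done.

```bash
mkdir -p pics; ls
cat > h.py <<'E'
import numpy as np, cv2
from rig import robot
def world(name, depth, R=None, p=None):
    c=robot.camera_info(name); H,W=depth.shape
    f=H/2/np.tan(np.radians(c["vfov"])/2)
    v,u=np.mgrid[:H,:W]
    P=np.stack([(u-c["cx"])/f*depth,(v-c["cy"])/f*depth,depth,np.ones_like(depth)],-1)
    if name=="wrist":
        T=np.eye(4);T[:3,:3]=R;T[:3,3]=p;T=T@np.array(c["T_tool_cam"])
    else: T=np.linalg.inv(np.array(c["view"]))
    X=(P@T.T)[...,:3]; X[depth<=0]=np.nan
    return X
def snap(name,tag):
    R=np.array(robot.read_tcp_rot());p=np.array(robot.read_position())
    im,d=robot.grab_frame(name)
    cv2.imwrite(f"pics/{tag}.png",im[...,::-1]); X=world(name,d,R,p)
    np.savez(f"pics/{tag}.npz",X=X,im=im); return im,X
E
python3 - <<'E'
from h import *
a,_=snap("scene","s0"); b,_=snap("wrist","w0"); c,_=snap("side","d0")
print(robot.read_t(), robot.read_tcp_rot(), robot.camera_info("wrist"))
E
```

```text
pics
0.15 [[-1.00312120e-04 -9.99999139e-01 -1.30828415e-03]
 [-9.99999981e-01  1.00527221e-04 -1.64350444e-04]
 [ 1.64481820e-04  1.30826764e-03 -9.99999131e-01]] {'vfov': 68.93899317744425, 'cx': 257.9052032369487, 'cy': 193.8604896860272, 'T_tool_cam': array([[ 6.42896647e-04, -9.66046403e-01, -2.58367826e-01,
         6.96141051e-02],
       [ 9.99999771e-01,  6.75936297e-04, -3.90502525e-05,
         9.62912565e-04],
       [ 2.12364548e-04, -2.58367742e-01,  9.66046616e-01,
        -1.59739596e-01],
       [ 0.00000000e+00,  0.00000000e+00,  0.00000000e+00,
         1.00000000e+00]])}
```

View pics/s0.png

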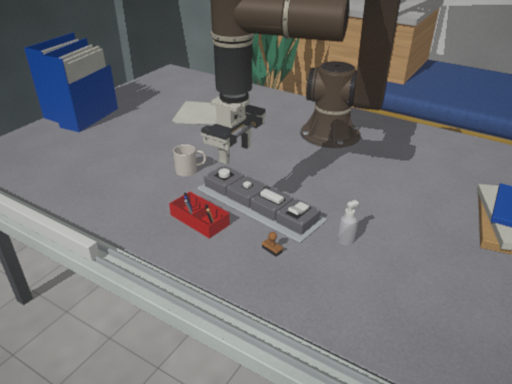

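View pics/w0.png

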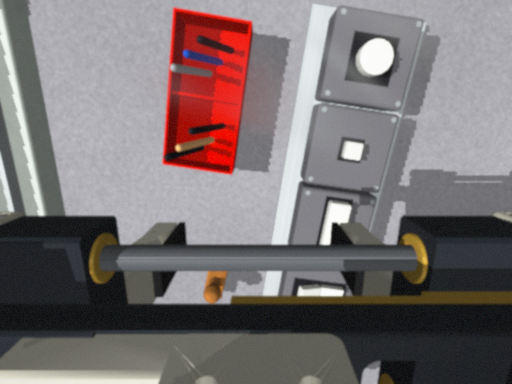

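The scene view shows the console with call (224,173), alarm (247,185), gate (272,196) and rocker (299,210). The spray is at (348,225), stamp (272,243), pen box (199,213) and mug (186,160). In the wrist view, call is at (375,57), alarm (352,150) and gate (338,215), with the rocker half hidden at (320,290).

```bash
cat > m.py <<'E'
from h import *
def blobs(tag, box=(0.4,0.9,-0.4,0.4)):
    z=np.load(f"pics/{tag}.npz"); X=z["X"]; im=z["im"].astype(int)
    sat=im.max(2)-im.min(2)
    m=(im.min(2)>135)&(sat<40)&(X[...,2]>0.053)&(X[...,2]<0.075)&(X[...,0]>box[0])&(X[...,0]<box[1])
    n,l,st,c=cv2.connectedComponentsWithStats(m.astype(np.uint8))
    for i in range(1,n):
        if st[i,4]>25:
            P=X[l==i]; print(tag,c[i].round(0),st[i,4],"med",np.nanmedian(P,0).round(4),"mid",((np.nanpercentile(P,2,0)+np.nanpercentile(P,98,0))/2).round(4),"ext",np.ptp(P,axis=0).round(3))
if __name__=="__main__":
    for t in("s0","w0"): blobs(t)
    z=np.load("pics/s0.npz")["X"]
    for n,(u,v) in dict(sprayhead=(351,206),spray=(348,228),stamp=(272,238),mug=(186,160),pen=(199,213),rockunit=(308,222)).items(): print(n,z[v,u].round(3))
E
python3 m.py
```

```text
s0 [187. 150.] 66 med [ 0.508  -0.3224  0.0648] mid [ 0.5107 -0.3166  0.0637] ext [0.026 0.05  0.022]
s0 [182. 159.] 87 med [ 0.5693 -0.2927  0.0637] mid [ 0.564  -0.3016  0.064 ] ext [0.029 0.058 0.021]
s0 [224. 172.] 64 med [ 0.5549 -0.1296  0.0603] mid [ 0.5523 -0.13    0.0586] ext [0.04  0.034 0.011]
s0 [247. 184.] 27 med [ 0.5692 -0.0308  0.0577] mid [ 0.5669 -0.032   0.0569] ext [0.024 0.025 0.007]
s0 [272. 195.] 138 med [0.5844 0.0681 0.0593] mid [0.5822 0.067  0.0582] ext [0.034 0.073 0.011]
s0 [298. 208.] 125 med [0.6005 0.1648 0.057 ] mid [0.5952 0.1635 0.0595] ext [0.066 0.039 0.014]
s0 [346. 226.] 116 med [0.6095 0.3206 0.0649] mid [0.6057 0.3169 0.0641] ext [0.023 0.042 0.022]
w0 [374.  57.] 1084 med [ 0.5511 -0.1329  0.0644] mid [ 0.5502 -0.1331  0.0605] ext [0.035 0.035 0.014]
w0 [352. 150.] 326 med [ 0.5651 -0.0353  0.0612] mid [ 0.5642 -0.0351  0.0585] ext [0.022 0.021 0.011]
w0 [334. 218.] 620 med [0.5828 0.0445 0.0631] mid [0.5779 0.0539 0.0594] ext [0.032 0.056 0.012]
w0 [319. 292.] 356 med [0.5908 0.1507 0.0595] mid [0.5911 0.1506 0.0625] ext [0.061 0.017 0.014]
sprayhead [0.599 0.321 0.126]
spray [0.612 0.326 0.062]
stamp [0.749 0.166 0.052]
mug [ 0.565 -0.278  0.064]
pen [ 0.74  -0.091  0.027]
rockunit [0.616 0.208 0.037]
```

View pics/d0.png

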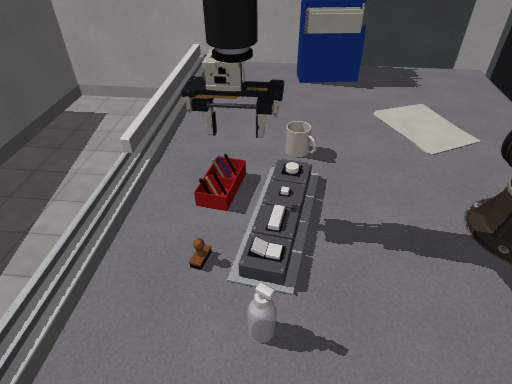

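The side view agrees with the layout: spray (263,315), stamp (200,252), rocker (266,249), gate (276,217), alarm (285,191), call (292,168). The row direction gives a yaw of about -8.5°. I'll shut the gripper and take a wrist view of the rocker and gate from above.

```bash
cat >> h.py <<'E'
YAW=np.radians(-8.5)
ex=np.array([np.cos(YAW),np.sin(YAW),0]); ey=np.array([-np.sin(YAW),np.cos(YAW),0])
RC=np.column_stack([-ey,-ex,[0,0,-1]])
E
python3 - <<'E'
from h import *
robot.move_gripper(0.0)
robot.goto([0.615,0.275,0.26],RC)
snap("wrist","w1"); print(robot.read_t(),robot.read_position(),robot.read_force(),robot.read_grip_width())
from m import blobs; blobs("w1")
E
```

```text
2.7167 [0.61533251 0.27376006 0.25977839] [-0.50981304  0.2289427   0.315936  ] 0.004003550544229018
w1 [262.  11.] 537 med [0.5822 0.09   0.0633] mid [0.582  0.0897 0.0608] ext [0.028 0.024 0.012]
w1 [262.  81.] 1502 med [0.5924 0.163  0.0596] mid [0.5918 0.1631 0.0626] ext [0.064 0.04  0.017]
w1 [269. 194.] 121 med [0.6047 0.2978 0.0675] mid [0.6012 0.3072 0.0642] ext [0.024 0.034 0.022]
```

View pics/w1.png

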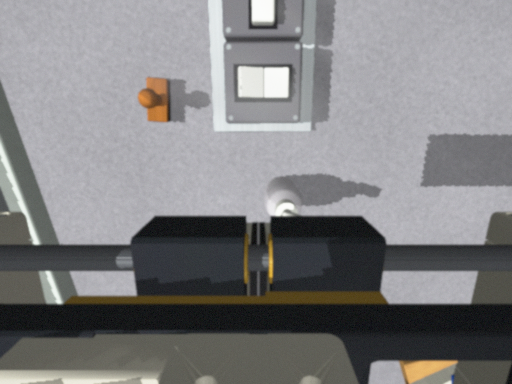

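The wrist view shows the rocker fold at (263,82) with the far arm to its left. It also shows the gate bar (262,10), the spray (285,195), and the stamp (155,100) clear of the console. Rocker centre is about (0.594,0.164), consistent with the 100 mm spacing. Now I'll press the rocker with a force guard.

```bash
cat >> h.py <<'E'
def press(p, z0, zmin, fstop, step=0.001):
    """descend at p=(x,y) from z0 until upward force >fstop or z command <zmin"""
    robot.servo_line([*p,z0],RC,speed=0.1); robot.dwell(0.2)
    f0=np.array(robot.read_force())[2]; z=z0; log=[]
    while z-step>=zmin-1e-6:
        z-=step; robot.servo_line([*p,z],RC,speed=0.03)
        q=np.array(robot.read_position()); f=robot.read_force()[2]-f0
        log.append((round(z,4),q[2].round(4),round(float(f),1)))
        if f>fstop: break
    print(log, np.round(q,4), "t",round(robot.read_t(),2)); return z
E
python3 - <<'E'
from h import *
robot.servo_line([0.6195,0.1607,0.12],RC,speed=0.15)
press((0.6195,0.1607),0.072,0.054,14)
robot.servo_line([0.6195,0.1607,0.12],RC,speed=0.12)
robot.servo_line([0.615,0.275,0.26],RC,speed=0.2)
snap("wrist","w2"); print(robot.read_t())
im=cv2.imread("pics/w2.png")[0:140,180:350]; cv2.imwrite("pics/w2c.png",cv2.resize(im,None,fx=3,fy=3))
X=np.load("pics/w2.npz")["X"]; X1=np.load("pics/w1.npz")["X"]
for u in (238,243,248,253,259,267,272,278,284): print(u,X1[81,u].round(4),X[81,u].round(4))
E
```

```text
[(0.071, np.float64(0.0712), 0.5), (0.07, np.float64(0.0699), 0.7), (0.069, np.float64(0.0689), 1.0), (0.068, np.float64(0.0679), 0.0), (0.067, np.float64(0.0672), 0.8), (0.066, np.float64(0.0664), 3.4), (0.065, np.float64(0.0654), 2.6), (0.064, np.float64(0.064), 2.8), (0.063, np.float64(0.0628), 3.1), (0.062, np.float64(0.0617), 1.8), (0.061, np.float64(0.0608), 1.8), (0.06, np.float64(0.0598), 1.8), (0.059, np.float64(0.0588), 2.3), (0.058, np.float64(0.0578), 2.4), (0.057, np.float64(0.0572), 5.4), (0.056, np.float64(0.057), 11.3), (0.055, np.float64(0.0568), 16.8)] [0.6195 0.1607 0.0568] t 9.16
10.95
238 [0.6209 0.1585 0.0637] [0.62   0.1581 0.0597]
243 [0.615  0.1598 0.0672] [0.6141 0.1588 0.0578]
248 [0.6092 0.1605 0.0656] [0.6082 0.1597 0.0579]
253 [0.6033 0.1612 0.0642] [0.6022 0.1607 0.059 ]
259 [0.5962 0.1619 0.0614] [nan nan nan]
267 [0.5867 0.1632 0.0601] [0.5857 0.1633 0.0602]
272 [0.5806 0.1638 0.0578] [0.58   0.1647 0.0644]
278 [0.5736 0.1651 0.0596] [0.5732 0.166  0.0671]
284 [0.5662 0.1659 0.0579] [0.5664 0.1672 0.0683]
```

View pics/w2c.png

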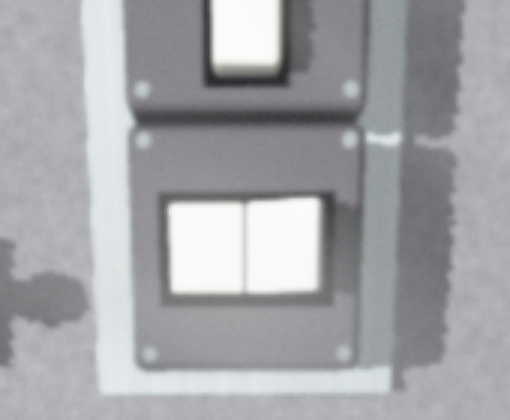

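The far arm is now level (z≈0.058 across) and the near arm is raised, right of the fold in the crop, so the console is on. The call button is next, with a check from above.

Run:
```python
from h import *
c=(0.5512,-0.132)
robot.servo_line([*c,0.16],RC,speed=0.25)
press(c,0.070,0.053,16)
robot.servo_line([*c,0.12],RC,speed=0.12)
robot.servo_line([0.567,-0.01,0.26],RC,speed=0.2)
im,X=snap("wrist","w3"); print(robot.read_t())
from m import blobs; blobs("w3")
cv2.imwrite("pics/w3c.png",cv2.resize(cv2.imread("pics/w3.png")[0:150,160:400],None,fx=3,fy=3))
```

```text
[(0.069, np.float64(0.0691), -0.2), (0.068, np.float64(0.0679), 0.1), (0.067, np.float64(0.0669), -0.3), (0.066, np.float64(0.0659), 0.7), (0.065, np.float64(0.0649), -1.0), (0.064, np.float64(0.0639), -0.4), (0.063, np.float64(0.0631), 0.5), (0.062, np.float64(0.0621), 2.4), (0.061, np.float64(0.061), 2.4), (0.06, np.float64(0.06), 1.9), (0.059, np.float64(0.0589), 1.2), (0.058, np.float64(0.0579), 1.1), (0.057, np.float64(0.0573), 5.3), (0.056, np.float64(0.0572), 14.0), (0.055, np.float64(0.0571), 22.3)] [ 0.5515 -0.1321  0.0571] t 17.79
19.6167
w3 [256.  72.] 743 med [ 0.549  -0.1336  0.0584] mid [ 0.5491 -0.1335  0.0582] ext [0.035 0.035 0.008]
w3 [257. 156.] 251 med [ 0.5631 -0.035   0.0613] mid [ 0.5632 -0.0349  0.0611] ext [0.021 0.021 0.005]
w3 [257. 214.] 394 med [0.5751 0.0409 0.0633] mid [0.5742 0.0526 0.062 ] ext [0.027 0.057 0.008]
```

View pics/w3c.png

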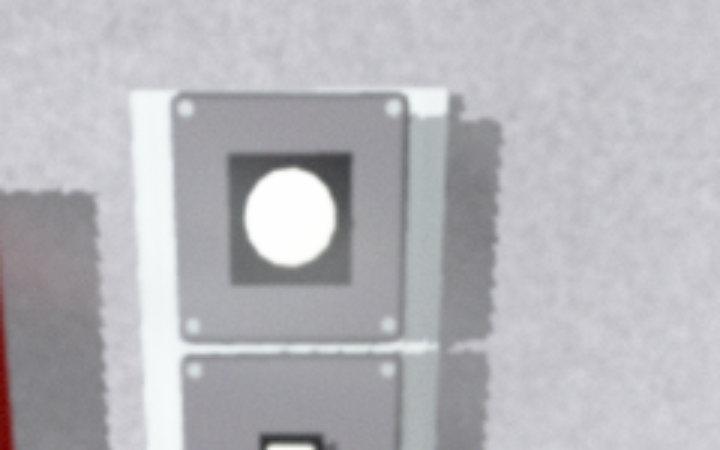

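The call button is in: it hit its stop at z 0.0571, and its measured top dropped from 0.0644 to 0.0584. The alarm key is still up. Now I'll press the gate bar and hold it.

Run:
```python
from h import *
g=(0.579,0.0645)
robot.servo_line([*g,0.14],RC,speed=0.2)
press(g,0.068,0.050,19)
robot.dwell(1.0); f=[robot.read_force()[2]]
print(robot.read_position(),f,robot.read_t())
snap("side","d4"); cv2.imwrite("pics/d4c.png",cv2.resize(cv2.imread("pics/d4.png")[110:350,150:390],None,fx=2.4,fy=2.4,interpolation=cv2.INTER_CUBIC))
```

```text
[(0.067, np.float64(0.0671), 0.9), (0.066, np.float64(0.0659), -0.2), (0.065, np.float64(0.0649), 0.7), (0.064, np.float64(0.0639), 0.4), (0.063, np.float64(0.0629), 0.7), (0.062, np.float64(0.0623), 3.8), (0.061, np.float64(0.0612), 3.1), (0.06, np.float64(0.0601), 5.2), (0.059, np.float64(0.0591), 5.8), (0.058, np.float64(0.0582), 6.1), (0.057, np.float64(0.0573), 7.0), (0.056, np.float64(0.0564), 7.4), (0.055, np.float64(0.0562), 14.0), (0.054, np.float64(0.0561), 23.2)] [0.5793 0.0645 0.0561] t 25.04
[0.57927994 0.06453875 0.05612802] [np.float64(22.776550232152232)] 26.0417
```

View pics/d4c.png

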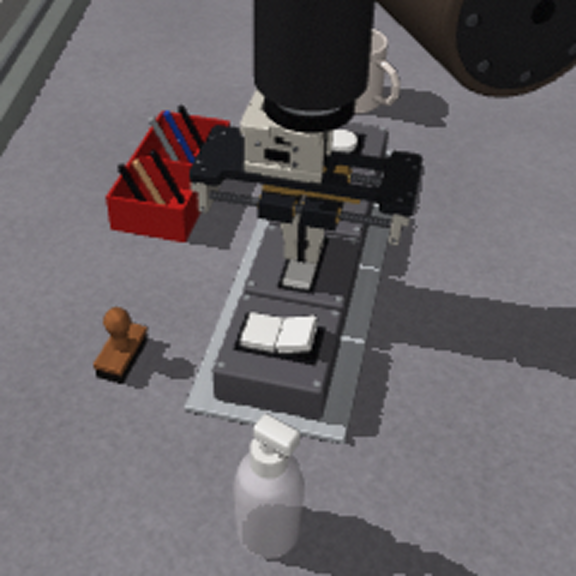

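The fingertips are holding the bar down, (300,275) in the crop, steady at about 22.8 N. The rocker still shows on, with the near arm raised, and the spray, stamp, pen box and mug haven't moved. Handing in.

```bash
python3 -c "
from h import *
robot.job_done(); print(robot.read_t(),robot.read_position(),robot.read_force()[2])"
```

```text
the job is handed in; nothing more can be done
the job is handed in; nothing more can be done
```

I carried out all three steps in the order asked and handed the job in at about 26 s, with the fingertips still holding the gate bar down. No verdict was reported. After hand-in the robot gave no more readings, so the hold during the last second is unmeasured.

| Control | Where it stopped (fingertip height) | Last check |
|---|---|---|
| Rocker | 57 mm (expected 57) | Far arm level and near arm raised, seen in the wrist view and again in the final side view |
| Call button | 57 mm (expected 57) | Camera showed its top drop about 6 mm. The reading is about 1.3 mm high, within the calibration. I did not look at it again after the gate press. |
| Gate bar | 56 mm (expected 56) | Steady at about 23 N for 1 s before hand-in |

- **Alarm key:** it was never touched. It read up in the wrist view taken just before the gate press.
- **Other objects:** the spray bottle, stamp, pen box and mug looked unmoved in the final side view. I judged this by eye rather than measuring it.

No check failed. The scene and wrist cameras differed by up to about 4–6 mm on where the controls were, which was close enough for these presses.

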